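# Slide the tall cast crate into its parking bay

## Robot

A 6-joint arm with a two-finger parallel gripper is mounted at the origin on the work surface. World frame = base frame: x ahead of the robot, y to its left, z up, the work surface at z = 0. Lengths are in m, angles in rad, forces in N, time in s.
With the tool pointing down it reaches from about 0.25 to 0.725 m from the base axis. Payload 4 kg.
Tool frame: the origin (TCP) lies midway between the tips of the shut fingers; the grasp point (between the pads) lies 19 mm behind it; z points along the fingers, y is the line along which they close (so a half turn about z gives the same grasp; the last joint's range is limited). The gripper opens to 85 mm and grips with 20 to 120 N. Pads are 22 mm wide; open, the fingers measure 114 mm over their backs; the gripper's body (76 mm by 85 mm) begins 54 mm behind the grasp point. The pads swing forward as they close: fully open they stand 13 mm farther back than shut.
Start: joints at [-1.162, 0.241, 0.005, 1.335, 0, 1.571], TCP at [0.199, -0.459, 0.231] pointing down, gripper open.
Joint ranges: [-2.72, 2.72], [-1.05, 1.87], [-1.09, 1.28], [-1.99, 2.15], [-1.42, 1.44], [-3.14, 3.14]. Speed limits (rad/s): [2.79, 2.79, 3.14, 3.14, 3.14, 3.14].

## Interface

Orientations are given as a unit quaternion [x, y, z, w].
In Python, from workcell import bot gives the robot as it stands.
- The arm moves only by the tool play_rows, never from a script. Its argument "moves" is a list of rows, each a list of 3 entries, a list of its own where there are three numbers: the opening, from -1 (shut) to 1 (fully open), then the shift along the tool's x, y, z in cm, then the turn, a rotation vector about the tool's x, y, z in rad. A call has 1 to 12 rows; each row shifts and turns the commanded pose from where the row before left it, along the tool's axes as they then stand; what a row does not reach is not made up. A row lasts 1/12 s, in which the tool goes at most 41.7 mm and 7.16 degrees, less where a joint would pass 70% of its speed; a pose out of reach is approached as far as the arm can. A call is refused whole if a number of a shift passes 4.17 or a number of a turn 0.125, either way. A call with a gripper value outside its range is refused whole. The fingers move at their own pace and stop on an object; the grip force is fixed at half the most. Time passes only in rows, so rows that do not move let the fingers close. It gives the time, the measured TCP pose, the force and the opening at its end, in the units of the state.
- bot.get_obs(): the state, without advancing time (a new reading comes with each control period).
- bot.camera(name): name is "scene" or "side" or "wrist"; returns (picture, depth): 400x640x3 uint8, red, green, blue; 400x640 float32, m along the optical axis (not along the pixel's ray), 0 where there is no reading.
- bot.camera_info(name): a dict with "K" (3x3 intrinsics, pixels), "world_from_camera" (4x4, takes a point from camera to world coordinates); the wrist camera has in their place "T_tool_cam" (4x4, takes a point from camera to tool coordinates, whose origin is the TCP and whose axes are the flange's). Camera axes: x right, y up, looking along -z (the intrinsics and any distortion apply to the point x, -y, -z); pixel columns grow to the right and rows downward; lengths in m; the calibration is good to about 2 mm. A picture is of the moment at which its call begins: read the wrist's pose just before it. camera_info takes no time and is no camera call.
- bot.job_done(): hands the job in, once; it reports no verdict.
The state is a dict: "clock": time; "joint_pos": joint angles; "joint_vel": joint speeds; "tau": joint torques, N m; "eef_pos": TCP position; "tool_rot": TCP orientation; "ft_force": force on the tool from outside, world axes, zero at the start; "ft_torque": the same for the moment, N m; "grip_width": finger opening in m.
Only numpy, scipy, OpenCV 4.12 (cv2) and the standard library are available. Lean on these libraries where they do the work, as an engineer would, in place of code of your own. Each camera call takes 0.05 s, during which the arm holds its last target. There are 200 camera calls.

## Task

Push the tall crate of plaster casts across the worktop into the blue parking bay, until it stands square between the two cheeks with its base up against the back stop, then move clear. Push only on the grey base, low down, so that it slides without tipping; do not touch the plywood upper part or its handle, and do not lift it. Leave the other things on the table where they are.

Things in the scene. Friction and masses are not known exactly. Their poses are not given: they have to be found in the camera images.
- crate_center (a point): centre of the loose crate's grey base, 30 mm above the worktop. The base is a block 100 mm (its x) by 116 mm (its y) by 60 mm tall, too wide to grip. Whole crate 0.65 to 1 kg, top-heavy, sliding friction on the worktop about 0.6: pushed above about 70 mm it tips. Its x points away from the robot (yaw within 0.3 rad), z up; parked, its x points along the bay's x
- crate_upper: plywood upper part, fixed centred on the base and set back 18 mm from it all round: 64 mm (x) by 80 mm (y), 60 to 180 mm above the worktop, with plaster casts in its top and a steel bail handle (along y) up to 225 mm. Origin at the centre of its underside. Not to be touched
- bay_stop (a point): blue parking bay, fixed to the worktop, all 50 mm high: this point is the middle of the back stop's inner face, 30 mm up. Bay x points from mouth to stop (away from the robot, yaw within 0.15 rad), y across. Two parallel cheeks, 140 mm apart inside, run 60 mm out from the stop (towards -x), then flare outwards. Parked, the crate's base centre lies 50 mm in front of this point (bay x = -50 mm)
- bay_mouth (a point): middle of the bay's mouth, 90 mm in front of the back stop, 30 mm up; axes as the bay's. Between the flares' ends it is about 175 mm wide inside and 200 mm over the outsides. The parked crate's near face sticks out about 10 mm beyond it
- spray_can: loose orange spray can, 52 mm across, 150 mm tall, standing just outside one cheek of the bay; origin at the centre of its underside. Leave alone
- glue_jar: loose jar with red cap, 64 mm across, 85 mm tall, standing just outside a cheek of the bay; origin at the centre of its underside. Leave alone
- apple: loose red prop apple, 72 mm across, 62 mm tall; origin under its centre. Leave alone
- brush_pot: loose blue ceramic pot, 80 mm across, 100 mm tall; origin under its centre. Leave alone
- mallet: loose hammer lying on the worktop. Leave alone
- driver: loose screwdriver lying on the worktop. Leave alone
- green_tray: loose open green tray, 140 x 160 x 60 mm tall; origin under its centre. Leave alone
- paint_tub: loose yellow paint tub, 90 mm across, 90 mm tall; origin under its centre. Leave alone
Things that resemble listed ones, but are neither listed nor needed, are in the scene too. Of the things shaped like the part that bears bay_stop, the blue one is meant.

How it is judged:
At the end, for the whole second after the job is handed in: The crate stands upright (within 0.04 rad) and at rest on the worktop in the bay: base within 10 mm of the back stop, within 16 mm of the middle between the cheeks and square to the bay within 0.1 rad (x of crate_center in the frame of bay_stop between -0.06 and -0.04 m and y of crate_center in the frame of bay_stop between -0.016 and 0.016 m and angle between the x axis of crate_center and the x axis of bay_stop, either way round below 0.1 rad and angle between crate_center's own z axis and vertical below 0.04 rad and height (world z) of crate_center between 0.025 and 0.035 m and linear speed of crate_upper below 0.01 m/s); the robot touches nothing.
It fails at once if the crate tips by more than 0.12 rad (angle between crate_center's own z axis and vertical above 0.12 rad).
It fails at once if the crate is lifted: the centre of its base rises more than 10 mm (height (world z) of crate_center above 0.04 m).
It fails at once if the robot presses on the plywood upper part or its handle with more than 2 N (contact force between any of the arm, the fingers and crate_upper above 2 N).
It fails at once if another thing on the table is moved by more than 15 mm (distance of any of spray_can, glue_jar, apple, brush_pot, mallet, driver, green_tray, paint_tub from where it was at the start of the episode above 0.015 m).
It also fails if it takes over 64 s, if anything falls off the work surface, if the arm or the gripper's body presses on something with over 40 N, if the wrist force passes 120 N, or if a joint passes its speed limit or range.

## Working session

There is one attempt and no reset: what is moved stays moved. The work goes in short steps, Python scripts to look and compute and a tool call to move; the robot and the scene stay as the last step left them, time stands still between calls to the robot, and variables do not carry over. Pictures are saved under pics/ and viewed, on a budget of 10 in all, crops included, one or two more only if the job needs it, and the job is handed in when it is done.

Besides the shell and the picture viewer there is one more tool, called after "Call:" as name(argument=value, ...), one argument or row to a line, values as JSON. play_rows: Moves the arm, as the interface text tells. Its arguments: {"type":"object","properties":{"moves":{"type":"array"}},"required":["moves"]}

```bash
mkdir -p pics; ls; cat > h.py <<'E'
import numpy as np, cv2
from workcell import bot
def snap(name,tag):
    o=bot.get_obs(); im,d=bot.camera(name)
    np.savez(f'/tmp/{tag}.npz',im=im,d=d,p=o['eef_pos'],q=o['tool_rot']); cv2.imwrite(f'pics/{tag}.png',im[:,:,::-1]); return im,d
def world(name,d):
    i=bot.camera_info(name);K=np.array(i['K']);T=np.array(i['world_from_camera'])
    v,u=np.mgrid[:d.shape[0],:d.shape[1]]
    P=np.stack([(u-K[0,2])/K[0,0]*d,-(v-K[1,2])/K[1,1]*d,-d],-1)
    return P@T[:3,:3].T+T[:3,3]
E
python3 - <<'E'
from h import *
for n in('scene','side'):
    im,d=snap(n,n+'0'); i=bot.camera_info(n); print(n,np.round(i['world_from_camera'],3).tolist(),np.round(i['K'],1).tolist(),[k for k in i])
print(bot.get_obs())
E
```

```text
pics
scene [[-0.68, -0.433, 0.591, 1.189], [0.733, -0.406, 0.545, 0.622], [0.004, 0.804, 0.594, 0.729], [0.0, 0.0, 0.0, 1.0]] [[444.6, 0.0, 323.8], [0.0, 444.6, 200.4], [0.0, 0.0, 1.0]] ['K', 'world_from_camera']
side [[-0.841, 0.32, -0.436, -0.044], [-0.541, -0.493, 0.681, 0.899], [0.003, 0.809, 0.588, 0.852], [0.0, 0.0, 0.0, 1.0]] [[419.7, 0.0, 316.4], [0.0, 419.7, 204.9], [0.0, 0.0, 1.0]] ['K', 'world_from_camera']
{'clock': 0.1, 'joint_pos': array([-1.16198531e+00,  2.41337296e-01,  3.85166432e-03,  1.33521325e+00,
       -9.65161142e-06,  1.57078270e+00]), 'joint_vel': array([ 0.00113303, -0.00140237,  0.00300835,  0.00069267,  0.00135017,
        0.00024247]), 'tau': array([ 1.49026877e-03, -3.73138440e+01,  2.53009790e+01,  1.09073086e-02,
        1.22869478e-04,  5.70392629e-06]), 'eef_pos': array([ 0.19852818, -0.45827091,  0.23049938]), 'tool_rot': array([ 9.79180004e-01,  2.02991664e-01, -1.97814000e-04, -9.30494735e-04]), 'ft_force': array([-0.37150643, -0.23268413, -1.65579071]), 'ft_torque': array([0.05792237, 0.05682916, 0.02616344]), 'grip_width': 0.0851862216480191}
```

View pics/scene0.png

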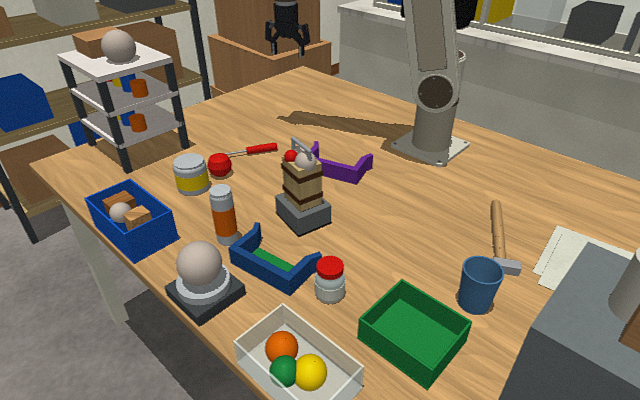

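View pics/side0.png

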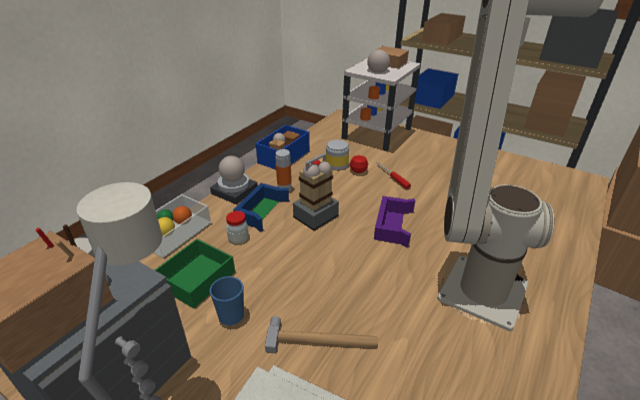

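Scene: the crate (plywood on grey block) is at (303,200) in the scene picture and (316,210) in the side one. The blue bay is at (275,262) and (265,205). Possible mix-ups are the purple bay (342,165), the bust on a dark plinth (205,285) and the blue box (130,215). By the description I choose the crate at (303,200) and the blue bay at (275,262).

```bash
python3 - <<'E'
from h import *
S={n:np.load(f'/tmp/{n}0.npz') for n in('scene','side')}
W={n:world(n,S[n]['d']) for n in S}
for n,px in (('scene',[(303,200),(303,228),(275,262),(330,290),(224,240),(220,165),(190,175),(404,330)]),('side',[(316,210),(265,205),(237,230),(284,170)])):
    for u,v in px: print(n,(u,v),np.round(W[n][v,u],3))
c=S['scene']['im'][120:320,190:390,::-1]; a=cv2.resize(c,(600,600),interpolation=cv2.INTER_CUBIC)
cv2.imwrite('pics/crop1.png',a)
# topdown map 1px=1.25mm, x up, y left; colour with highest
P=np.concatenate([W[n][S[n]['d']>0] for n in S]);C=np.concatenate([S[n]['im'][S[n]['d']>0] for n in S])
m=(P[:,2]>-.01)&(P[:,2]<.3)&(P[:,0]>.2)&(P[:,0]<.8)&(abs(P[:,1]-.0)<.4); P,C=P[m],C[m]
o=np.argsort(P[:,2]);P,C=P[o],C[o]
im=np.zeros((600,800,3),np.uint8)
im[((.8-P[:,0])*1000).astype(int),((.4-P[:,1])*1000).astype(int)]=C[:,::-1]
im=cv2.dilate(im,np.ones((3,3)))
cv2.imwrite('pics/top.png',im)
E
```

```text
scene (303, 200) [0.591 0.002 0.095]
scene (303, 228) [0.604 0.012 0.021]
scene (275, 262) [ 0.718  0.033 -0.   ]
scene (330, 290) [0.724 0.211 0.044]
scene (224, 240) [ 0.764 -0.095  0.02 ]
scene (220, 165) [ 0.59  -0.34   0.047]
scene (190, 175) [ 0.694 -0.328  0.068]
scene (404, 330) [0.674 0.363 0.003]
side (316, 210) [0.528 0.008 0.064]
side (265, 205) [0.735 0.012 0.003]
side (237, 230) [0.679 0.21  0.055]
side (284, 170) [ 0.724 -0.091  0.095]
```

View pics/crop1.png

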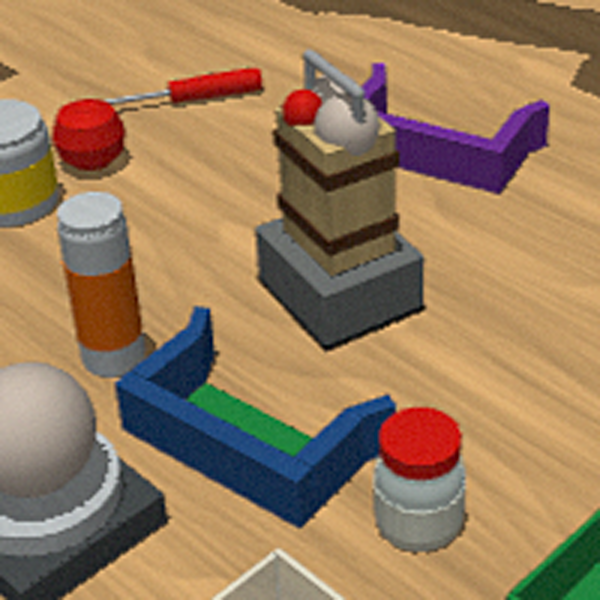

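View pics/top.png

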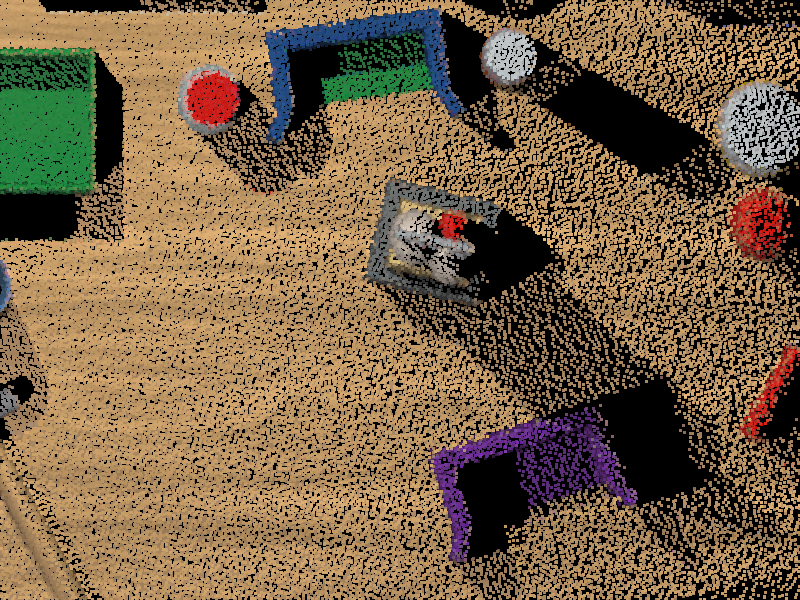

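The crop confirms both choices: the crate is on its grey base, the blue bay has a green floor patch, the can and jar flank the bay, and the purple bay is behind. Next I'll fit the poses from depth.

```bash
cat >> h.py <<'E'
from scipy.optimize import least_squares
def loc(P,p): c,s=np.cos(p[2]),np.sin(p[2]); q=P[:,:2]-p[:2]; return np.c_[q@[c,s],q@[-s,c]]
def clouds(tag):
    Ps,Cs=[],[]
    for n in('scene','side'):
        z=np.load(f'/tmp/{n}{tag}.npz'); m=z['d']>0; Ps.append(world(n,z['d'])[m]); Cs.append(z['im'][m].astype(int))
    return Ps,Cs
def fit_crate(Ps,Cs,g):
    out=[]
    for sel in ([0,1],[0],[1]):
        P=np.concatenate([Ps[i] for i in sel]);C=np.concatenate([Cs[i] for i in sel])
        grey=(C.max(1)-C.min(1)<25)&(C.max(1)<130); q=np.array(g,float)
        for tol in(.03,.015,.008):
            L=loc(P,q); f=lambda L:np.maximum(abs(L[:,0])-.05,abs(L[:,1])-.058)
            m=grey&(P[:,2]>.012)&(P[:,2]<.052)&(abs(f(L))<tol)
            q=least_squares(lambda x:f(loc(P[m],x)),q,loss='soft_l1',f_scale=.002).x
        out.append((np.round(q,4),m.sum()))
    return out
def fit_bay(Ps,Cs,g):
    out=[]
    for sel in ([0,1],[0],[1]):
        P=np.concatenate([Ps[i] for i in sel]);C=np.concatenate([Cs[i] for i in sel])
        blue=(C[:,2]-C[:,0]>40); q=np.array(list(g)+[.016],float)
        def f(P,x):
            L=loc(P,x); X,Y=L.T; t=x[3]
            r=np.stack([X,X-t,Y+.07,Y-.07,Y-.07-t,Y+.07+t]); bad=1.
            inx=(X>-.05)&(X<-.006); iny=abs(Y)<.062
            r[:2]=np.where(iny,r[:2],bad); r[2:]=np.where(inx,r[2:],bad)
            return np.take_along_axis(r,abs(r).argmin(0)[None],0)[0]
        for tol in(.02,.01,.006):
            m=blue&(P[:,2]>.01)&(P[:,2]<.044)&(abs(f(P,q))<tol); P1=P[m]
            q=least_squares(lambda x:np.clip(f(P1,x),-.03,.03),q,loss='soft_l1',f_scale=.002).x
        out.append((np.round(q,4),m.sum()))
    return out
E
python3 - <<'E'
from h import *
Ps,Cs=clouds('0')
for r in fit_crate(Ps,Cs,[.555,-.036,-.23]):print(r)
for r in fit_bay(Ps,Cs,[.762,.043,.126]):print(r)
print(np.round(bot.camera_info('wrist')['T_tool_cam'],3).tolist())
E
```

```text
(array([ 0.5583, -0.0351, -0.2341]), np.int64(1107))
(array([ 0.5587, -0.0353, -0.2344]), np.int64(669))
(array([ 0.5578, -0.0346, -0.2308]), np.int64(438))
(array([0.7618, 0.0438, 0.1303, 0.0178]), np.int64(792))
(array([0.7616, 0.0435, 0.1311, 0.018 ]), np.int64(692))
(array([0.7605, 0.0449, 0.1475, 0.0176]), np.int64(106))
[[-0.0, 0.951, 0.31, 0.079], [1.0, -0.0, 0.001, -0.001], [0.001, 0.31, -0.951, -0.142], [0.0, 0.0, 0.0, 1.0]]
```

```bash
cat >> h.py <<'E'
from scipy.spatial.transform import Rotation as R
BAY=np.array([.7618,.0438,.131])
def bay2w(p): c,s=np.cos(BAY[2]),np.sin(BAY[2]); return np.array([BAY[0]+c*p[0]-s*p[1],BAY[1]+s*p[0]+c*p[1],p[2]+BAY[2]])
def w2bay(p): return np.r_[loc(np.array([p[:2]]),BAY)[0],p[2]-BAY[2]]
def toolR(yaw,tilt): return R.from_euler('z',yaw)*R.from_euler('x',np.pi)*R.from_euler('y',tilt)
def need(pos,Rg):
    o=bot.get_obs(); Rn=R.from_quat(o['tool_rot']); d=np.array(pos)-o['eef_pos']
    print('t',round(o['clock'],2),'pos',np.round(o['eef_pos'],4),'F',np.round(o['ft_force'],1),'w',round(o['grip_width'],3))
    print('rotvec tool',np.round((Rn.inv()*Rg).as_rotvec(),3),'shift cm in goal axes',np.round(Rg.inv().apply(d)*100,2),'in now axes',np.round(Rn.inv().apply(d)*100,2))
E
python3 - <<'E'
from h import *
o=bot.get_obs(); a=-.234+np.pi/2; c=np.array([.5583,-.0351])
f=np.array([np.cos(a),np.sin(a)])
for so in(.035,.0):
  for z in(.15,.018): 
    p=np.r_[c-f*(.058+so),z]; print(p.round(4)); need(p,toolR(a,.65))
print((R.from_quat(o['tool_rot']).inv()*toolR(a,0)).as_rotvec(), toolR(a,.65).as_matrix().round(3).tolist())
E
```

```text
[ 0.5367 -0.1256  0.15  ]
t 0.1 pos [ 0.1985 -0.4583  0.2305] F [-0.4 -0.2 -1.7] w 0.085
rotvec tool [ 0.3    0.601 -0.895] shift cm in goal axes [27.14 25.18 30.74] in now axes [ 44.26 -17.07   8.08]
[ 0.5367 -0.1256  0.018 ]
t 0.1 pos [ 0.1985 -0.4583  0.2305] F [-0.4 -0.2 -1.7] w 0.085
rotvec tool [ 0.3    0.601 -0.895] shift cm in goal axes [19.15 25.18 41.25] in now axes [ 44.26 -17.04  21.28]
[ 0.5449 -0.0915  0.15  ]
t 0.1 pos [ 0.1985 -0.4583  0.2305] F [-0.4 -0.2 -1.7] w 0.085
rotvec tool [ 0.3    0.601 -0.895] shift cm in goal axes [29.92 25.18 32.86] in now axes [ 46.36 -19.87   8.09]
[ 0.5449 -0.0915  0.018 ]
t 0.1 pos [ 0.1985 -0.4583  0.2305] F [-0.4 -0.2 -1.7] w 0.085
rotvec tool [ 0.3    0.601 -0.895] shift cm in goal axes [21.93 25.18 43.37] in now axes [ 46.36 -19.84  21.29]
[-1.76849054e-03 -8.73833294e-04 -9.27971387e-01] [[0.185, 0.973, 0.14], [0.774, -0.232, 0.589], [0.605, 0.0, -0.796]]
```

Call:
play_rows(
  moves=[
    [0, [0, 0, 0], [0, 0, -0.116]],
    [0, [0, 0, 0], [0, 0, -0.116]],
    [0, [0, 0, 0], [0, 0, -0.116]],
    [0, [0, 0, 0], [0, 0, -0.116]],
    [0, [0, 0, 0], [0, 0, -0.116]],
    [0, [0, 0, 0], [0, 0, -0.116]],
    [0, [0, 0, 0], [0, 0, -0.116]],
    [0, [0, 0, 0], [0, 0, -0.116]],
  ],
)

```text
clock: 0.77
eef_pos: [0.1986, -0.4585, 0.2308]
tool_rot: [0.783, 0.622, 0.0, -0.001]
ft_force: [-0.8, -0.2, -0.4]
grip_width: 0.0427
```

Call:
play_rows(
  moves=[
    [0, [0, 0, 0], [0, 0.108, 0]],
    [0, [0, 0, 0], [0, 0.108, 0]],
    [0, [0, 0, 0], [0, 0.108, 0]],
    [0, [0, 0, 0], [0, 0.108, 0]],
    [0, [0, 0, 0], [0, 0.108, 0]],
    [0, [0, 0, 0], [0, 0.108, 0]],
    [0, [0, 0, 0], [0, 0, 0]],
  ],
)

```text
clock: 1.35
eef_pos: [0.1972, -0.4595, 0.2226]
tool_rot: [0.743, 0.584, 0.254, -0.205]
ft_force: [-0.6, 0.6, -2.7]
grip_width: 0.0427
```

Call:
play_rows(
  moves=[
    [0, [2.3, 2.1, 2.5], [0, 0, 0]],
    [0, [2.3, 2.1, 2.5], [0, 0, 0]],
    [0, [2.3, 2.1, 2.5], [0, 0, 0]],
    [0, [2.3, 2.1, 2.5], [0, 0, 0]],
    [0, [2.3, 2.1, 2.5], [0, 0, 0]],
    [0, [2.3, 2.1, 2.5], [0, 0, 0]],
    [0, [2.3, 2.1, 2.5], [0, 0, 0]],
    [0, [2.3, 2.1, 2.5], [0, 0, 0]],
    [0, [2.3, 2.1, 2.5], [0, 0, 0]],
    [0, [2.3, 2.1, 2.5], [0, 0, 0]],
    [0, [2.3, 2.1, 2.5], [0, 0, 0]],
    [0, [2.0, 1.9, 2.4], [0, 0, 0]],
  ],
)

```text
clock: 2.35
eef_pos: [0.5356, -0.1271, 0.1591]
tool_rot: [0.743, 0.589, 0.25, -0.195]
ft_force: [-0.4, -0.5, -0.4]
grip_width: 0.0428
```

Call:
play_rows(
  moves=[
    [0, [0, 0, 0], [0, 0, 0]],
    [0, [0, 0, 0], [0, 0, 0]],
    [0, [0, 0, 0], [0, 0, 0]],
  ],
)

```text
clock: 2.6
eef_pos: [0.5339, -0.129, 0.1586]
tool_rot: [0.744, 0.588, 0.25, -0.196]
ft_force: [-0.6, -0.4, 0.3]
grip_width: 0.0424
```

```bash
python3 - <<'E'
from h import *
a=-.234+np.pi/2; c=np.array([.5583,-.0351]); f=np.array([np.cos(a),np.sin(a)])
need(np.r_[c-f*(.058+.035),.05],toolR(a,.65)); need(np.r_[c-f*(.058+.035),.018],toolR(a,.65)); print(bot.get_obs()['joint_pos'].round(2))
E
```

```text
t 2.6 pos [ 0.5339 -0.129   0.1586] F [-0.6 -0.4  0.3] w 0.042
rotvec tool [0.    0.003 0.002] shift cm in goal axes [-6.25  0.2   8.88] in now axes [-6.22  0.18  8.91]
t 2.6 pos [ 0.5339 -0.129   0.1586] F [-0.6 -0.4  0.3] w 0.042
rotvec tool [0.    0.003 0.002] shift cm in goal axes [-8.19  0.2  11.43] in now axes [-8.15  0.18 11.46]
[-0.56  0.53  0.07  1.34  0.61  1.17]
```

Call:
play_rows(
  moves=[
    [0, [-1.37, 0.03, 1.9], [0, 0, 0]],
    [0, [-1.37, 0.03, 1.9], [0, 0, 0]],
    [0, [-1.37, 0.03, 1.9], [0, 0, 0]],
    [0, [-1.37, 0.03, 1.9], [0, 0, 0]],
    [0, [-1.37, 0.03, 1.9], [0, 0, 0]],
    [0, [-1.3, 0.03, 1.9], [0, 0, 0]],
    [0, [0, 0, 0], [0, 0, 0]],
    [0, [0, 0, 0], [0, 0, 0]],
    [0, [0, 0, 0], [0, 0, 0]],
  ],
)

```text
clock: 3.35
eef_pos: [0.5373, -0.1275, 0.0191]
tool_rot: [0.744, 0.587, 0.25, -0.196]
ft_force: [-1.0, -0.6, 0.0]
grip_width: 0.0425
```

```bash
python3 - <<'E'
from h import *
A=snap('scene','s1')[0][110:250,220:420]; B=snap('side','d1')[0][120:260,240:440]
cv2.imwrite('pics/pair1.png',cv2.resize(np.hstack([A,B])[:,:,::-1],(800,280),interpolation=cv2.INTER_CUBIC))
a=-.234+np.pi/2; c=np.array([.5583,-.0351]); f=np.array([np.cos(a),np.sin(a)])
need(np.r_[c-f*(.058),.018],toolR(a,.65))
E
```

```text
t 3.45 pos [ 0.5379 -0.1274  0.0196] F [ 0.  -0.7  0.2] w 0.043
rotvec tool [0.003 0.003 0.001] shift cm in goal axes [ 2.81 -0.16  2.34] in now axes [ 2.82 -0.16  2.33]
```

View pics/pair1.png

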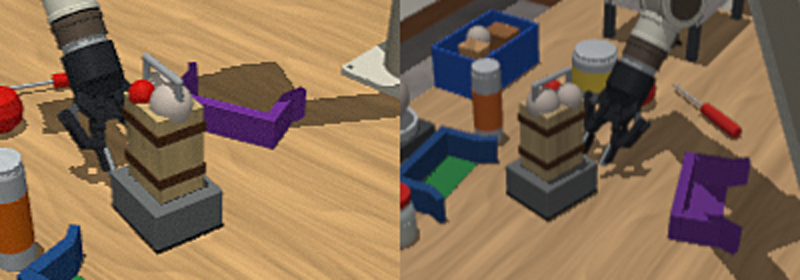

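Left (scene): the fingertips at (107,165) are beside the base's right face. Right (side): the hand leans away from the plywood. I'll approach gently now.

Call:
play_rows(
  moves=[
    [0, [0.4, 0, 0.3], [0, 0, 0]],
    [0, [0.4, 0, 0.3], [0, 0, 0]],
    [0, [0.4, 0, 0.3], [0, 0, 0]],
    [0, [0.4, 0, 0.3], [0, 0, 0]],
    [0, [0.2, 0, 0.15], [0, 0, 0]],
    [0, [0, 0, 0], [0, 0, 0]],
    [0, [0, 0, 0], [0, 0, 0]],
  ],
)

```text
clock: 4.03
eef_pos: [0.5421, -0.1038, 0.0177]
tool_rot: [0.744, 0.588, 0.25, -0.197]
ft_force: [-0.1, -0.4, -0.3]
grip_width: 0.0425
```

Call:
play_rows(
  moves=[
    [0, [0.16, 0, 0.12], [0, 0, 0]],
    [0, [0.16, 0, 0.12], [0, 0, 0]],
    [0, [0.16, 0, 0.12], [0, 0, 0]],
    [0, [0, 0, 0], [0, 0, 0]],
  ],
)

```text
clock: 4.37
eef_pos: [0.5435, -0.0981, 0.0177]
tool_rot: [0.744, 0.588, 0.25, -0.197]
ft_force: [0.5, -0.9, 0.0]
grip_width: 0.0427
```

Call:
play_rows(
  moves=[
    [0, [0.16, 0, 0.12], [0, 0, 0]],
    [0, [0.16, 0, 0.12], [0, 0, 0]],
    [0, [0.16, 0, 0.12], [0, 0, 0]],
    [0, [0, 0, 0], [0, 0, 0]],
  ],
)

```text
clock: 4.7
eef_pos: [0.5451, -0.0937, 0.0177]
tool_rot: [0.744, 0.588, 0.249, -0.196]
ft_force: [-1.2, -4.2, -0.9]
grip_width: 0.0427
```

Contact at 4 N, TCP about 3 mm from the face. Now I push along the arc, moving the crate left while turning it counter-clockwise, first half.

Call:
play_rows(
  moves=[
    [0, [0.175, 0.093, 0.133], [0.0092, 0, -0.0121]],
    [0, [0.175, 0.093, 0.133], [0.0092, 0, -0.0121]],
    [0, [0.175, 0.093, 0.133], [0.0092, 0, -0.0121]],
    [0, [0.175, 0.093, 0.133], [0.0092, 0, -0.0121]],
    [0, [0.175, 0.093, 0.133], [0.0092, 0, -0.0121]],
    [0, [0.175, 0.093, 0.133], [0.0092, 0, -0.0121]],
    [0, [0.175, 0.093, 0.133], [0.0092, 0, -0.0121]],
    [0, [0.175, 0.093, 0.133], [0.0092, 0, -0.0121]],
    [0, [0.175, 0.093, 0.133], [0.0092, 0, -0.0121]],
    [0, [0.175, 0.093, 0.133], [0.0092, 0, -0.0121]],
    [0, [0.175, 0.093, 0.133], [0.0092, 0, -0.0121]],
    [0, [0.175, 0.093, 0.133], [0.0092, 0, -0.0121]],
  ],
)

```text
clock: 5.7
eef_pos: [0.56, -0.068, 0.0177]
tool_rot: [0.687, 0.653, 0.231, -0.22]
ft_force: [1.0, -4.2, -0.2]
grip_width: 0.0427
```

```bash
cat >> h.py <<'E'
def check(tag,g):
    snap('scene','scene'+tag);snap('side','side'+tag); Ps,Cs=clouds(tag); o=bot.get_obs()
    for q,n in fit_crate(Ps,Cs,g): print('crate',q,n,'bay',w2bay(q).round(4))
    q=fit_crate(Ps,Cs,g)[0][0]; X=R.from_quat(o['tool_rot']).as_matrix()
    print('tcp in crate',loc(o['eef_pos'][None],q).round(4),'toolyaw-crate',round(np.arctan2(-X[0,1]*-1,-X[1,1])-q[2],3),'z',o['eef_pos'][2].round(4),'F',o['ft_force'].round(1),'t',o['clock'])
    return q
E
python3 - <<'E'
from h import *
check('2',[.563,-.01,-.05])
E
```

```text
crate [ 0.5632 -0.0048 -0.0555] 1144 bay [-0.2032 -0.0222 -0.1865]
crate [ 0.5635 -0.0052 -0.055 ] 711 bay [-0.203  -0.0227 -0.186 ]
crate [ 0.5627 -0.0039 -0.0543] 433 bay [-0.2036 -0.0213 -0.1853]
tcp in crate [[ 0.0006 -0.0628]] toolyaw-crate 1.576 z 0.0177 F [ 0.6 -2.7 -1.1] t 5.8
```

Call:
play_rows(
  moves=[
    [0, [0.147, 0.097, 0.112], [0.0094, 0, -0.0123]],
    [0, [0.147, 0.097, 0.112], [0.0094, 0, -0.0123]],
    [0, [0.147, 0.097, 0.112], [0.0094, 0, -0.0123]],
    [0, [0.147, 0.097, 0.112], [0.0094, 0, -0.0123]],
    [0, [0.147, 0.097, 0.112], [0.0094, 0, -0.0123]],
    [0, [0.147, 0.097, 0.112], [0.0094, 0, -0.0123]],
    [0, [0.147, 0.097, 0.112], [0.0094, 0, -0.0123]],
    [0, [0.147, 0.097, 0.112], [0.0094, 0, -0.0123]],
    [0, [0.147, 0.097, 0.112], [0.0094, 0, -0.0123]],
    [0, [0.147, 0.097, 0.112], [0.0094, 0, -0.0123]],
    [0, [0.147, 0.097, 0.112], [0.0094, 0, -0.0123]],
    [0, [0.147, 0.097, 0.112], [0.0094, 0, -0.0123]],
  ],
)

```text
clock: 6.8
eef_pos: [0.571, -0.0455, 0.0177]
tool_rot: [0.623, 0.714, 0.209, -0.24]
ft_force: [0.7, -5.0, 0.4]
grip_width: 0.0429
```

```bash
python3 - <<'E'
from h import *
check('3',[.563,.02,.12])
E
```

```text
crate [0.5626 0.0174 0.1322] 1165 bay [-2.009e-01 -2.000e-04  1.200e-03]
crate [0.5629 0.0168 0.1292] 733 bay [-0.2007 -0.0008 -0.0018]
crate [0.562  0.018  0.1344] 432 bay [-0.2015  0.0005  0.0034]
tcp in crate [[ 0.0003 -0.0631]] toolyaw-crate 1.574 z 0.0177 F [ 1.9 -3.9  1.3] t 6.9
```

Bay-frame fit: x −201 mm, y 0, yaw 0. Next I back off, rise and go round to the near face.

Call:
play_rows(
  moves=[
    [0, [-1.2, 0, -0.9], [0, 0, 0]],
    [0, [-1.6, 0, -1.2], [0, 0, 0]],
    [0, [-2.0, 0, -1.5], [0, 0, 0]],
    [0, [1.5, 0, -2], [0, 0, 0]],
    [0, [1.5, 0, -2], [0, 0, 0]],
    [0, [1.5, 0, -2], [0, 0, 0]],
    [0, [1.5, 0, -2], [0, 0, 0]],
    [0, [0, -3.5, 0], [0, 0, 0]],
    [0, [0, -3.5, 0], [0, 0, 0]],
    [0, [0, -3.5, 0], [0, 0, 0]],
    [0, [0, -3.5, 0], [0, 0, 0]],
    [0, [0, -3, 0], [0, 0, 0]],
  ],
)

```text
clock: 7.9
eef_pos: [0.408, -0.1266, 0.1178]
tool_rot: [0.624, 0.713, 0.21, -0.242]
ft_force: [-0.1, 0.3, -0.4]
grip_width: 0.0426
```

Call:
play_rows(
  moves=[
    [0, [0, 0, 0], [-0.0726, 0, 0.0955]],
    [0, [0, 0, 0], [-0.0726, 0, 0.0955]],
    [0, [0, 0, 0], [-0.0726, 0, 0.0955]],
    [0, [0, 0, 0], [-0.0726, 0, 0.0955]],
    [0, [0, 0, 0], [-0.0726, 0, 0.0955]],
    [0, [0, 0, 0], [-0.0726, 0, 0.0955]],
    [0, [0, 0, 0], [-0.0726, 0, 0.0955]],
    [0, [0, 0, 0], [-0.0726, 0, 0.0955]],
    [0, [0, 0, 0], [-0.0726, 0, 0.0955]],
    [0, [0, 0, 0], [-0.0726, 0, 0.0955]],
    [0, [0, 0, 0], [-0.0726, 0, 0.0955]],
    [0, [0, 0, 0], [-0.0726, 0, 0.0955]],
  ],
)

```text
clock: 8.9
eef_pos: [0.4093, -0.1268, 0.1172]
tool_rot: [0.94, 0.123, 0.316, -0.042]
ft_force: [-0.7, -0.3, 0.5]
grip_width: 0.0426
```

```bash
python3 - <<'E'
from h import *
q=[.5626,.0174,.131]; f=np.array([np.cos(.131),np.sin(.131)])
for z in(.12,.018): need(np.r_[q[:2]-f*.088,z],toolR(.131,.65))
print(bot.get_obs()['joint_pos'].round(2))
E
```

```text
t 8.9 pos [ 0.4093 -0.1268  0.1172] F [-0.7 -0.3  0.5] w 0.043
rotvec tool [-0.08   0.001  0.102] shift cm in goal axes [  6.76 -12.29   4.79] in now axes [  7.96 -11.12   5.72]
t 8.9 pos [ 0.4093 -0.1268  0.1172] F [-0.7 -0.3  0.5] w 0.043
rotvec tool [-0.08   0.001  0.102] shift cm in goal axes [  0.59 -12.29  12.91] in now axes [  1.79 -11.11  13.84]
[-0.64 -0.05 -0.87  0.31  0.5   2.35]
```

J6 would run close to its limit this way, so I spin the tool half a turn about its own axis. That also puts the wrist camera on the robot's side.

Call:
play_rows(
  moves=[
    [0, [0, 0, 0], [0, 0, -0.12]],
    [0, [0, 0, 0], [0, 0, -0.12]],
    [0, [0, 0, 0], [0, 0, -0.12]],
    [0, [0, 0, 0], [0, 0, -0.12]],
    [0, [0, 0, 0], [0, 0, -0.12]],
    [0, [0, 0, 0], [0, 0, -0.12]],
    [0, [0, 0, 0], [0, 0, -0.12]],
    [0, [0, 0, 0], [0, 0, -0.12]],
    [0, [0, 0, 0], [0, 0, -0.12]],
    [0, [0, 0, 0], [0, 0, -0.12]],
    [0, [0, 0, 0], [0, 0, -0.12]],
    [0, [0, 0, 0], [0, 0, -0.12]],
  ],
)

```text
clock: 9.9
eef_pos: [0.4097, -0.1264, 0.1171]
tool_rot: [0.621, 0.716, 0.265, 0.176]
ft_force: [-0.5, 0.3, 0.2]
grip_width: 0.0426
```

Call:
play_rows(
  moves=[
    [0, [0, 0, 0], [0, 0, -0.12]],
    [0, [0, 0, 0], [0, 0, -0.12]],
    [0, [0, 0, 0], [0, 0, -0.12]],
    [0, [0, 0, 0], [0, 0, -0.12]],
    [0, [0, 0, 0], [0, 0, -0.12]],
    [0, [0, 0, 0], [0, 0, -0.12]],
    [0, [0, 0, 0], [0, 0, -0.12]],
    [0, [0, 0, 0], [0, 0, -0.12]],
    [0, [0, 0, 0], [0, 0, -0.12]],
    [0, [0, 0, 0], [0, 0, -0.12]],
    [0, [0, 0, 0], [0, 0, -0.12]],
    [0, [0, 0, 0], [0, 0, -0.12]],
  ],
)

```text
clock: 10.9
eef_pos: [0.4097, -0.1264, 0.1171]
tool_rot: [-0.006, 0.948, 0.083, 0.308]
ft_force: [0.2, 0.6, -0.2]
grip_width: 0.0425
```

Call:
play_rows(
  moves=[
    [0, [0, 0, 0], [0, 0, -0.12]],
    [0, [0, 0, 0], [0, 0, -0.12]],
    [0, [0, 0, 0], [0, 0.075, 0]],
    [0, [0, 0, 0], [0, 0.075, 0]],
  ],
)

```text
clock: 11.23
eef_pos: [0.4079, -0.1264, 0.1162]
tool_rot: [-0.118, 0.962, 0.038, 0.241]
ft_force: [0.2, -0.2, -0.8]
grip_width: 0.0426
```

```bash
python3 - <<'E'
from h import *
q=[.5626,.0174,.131]; f=np.array([np.cos(.131),np.sin(.131)])
for z in(.12,.018): need(np.r_[q[:2]-f*.088,z],toolR(.131+np.pi,-.5))
print(bot.get_obs()['joint_pos'].round(2))
E
```

```text
t 11.23 pos [ 0.4079 -0.1264  0.1162] F [ 0.2 -0.2 -0.8] w 0.043
rotvec tool [ 0.07  -0.008  0.096] shift cm in goal axes [-7.57 12.24  3.7 ] in now axes [-8.73 11.17  4.46]
t 11.23 pos [ 0.4079 -0.1264  0.1162] F [ 0.2 -0.2 -0.8] w 0.043
rotvec tool [ 0.07  -0.008  0.096] shift cm in goal axes [-2.68 12.24 12.65] in now axes [-3.9  11.01 13.44]
[-0.55 -0.03 -0.76  0.49  0.36 -0.73]
```

Call:
play_rows(
  moves=[
    [0, [0, 0, 0], [0.07, -0.008, 0.096]],
    [0, [-1.51, 2.45, 0.74], [0, 0, 0]],
    [0, [-1.51, 2.45, 0.74], [0, 0, 0]],
    [0, [-1.51, 2.45, 0.74], [0, 0, 0]],
    [0, [-1.51, 2.45, 0.74], [0, 0, 0]],
    [0, [-1.51, 2.45, 0.74], [0, 0, 0]],
    [0, [0, 0, 0], [0, 0, 0]],
    [0, [0, 0, 0], [0, 0, 0]],
  ],
)

```text
clock: 11.9
eef_pos: [0.477, 0.0068, 0.1207]
tool_rot: [-0.066, 0.966, 0.016, 0.249]
ft_force: [0.1, 0.9, -0.2]
grip_width: 0.0429
```

Call:
play_rows(
  moves=[
    [0, [0.98, 0, 1.79], [0, 0, 0]],
    [0, [0.98, 0, 1.79], [0, 0, 0]],
    [0, [0.98, 0, 1.79], [0, 0, 0]],
    [0, [0.98, 0, 1.79], [0, 0, 0]],
    [0, [0.88, 0, 1.61], [0, 0, 0]],
    [0, [0, 0, 0], [0, 0, 0]],
    [0, [0, 0, 0], [0, 0, 0]],
  ],
)

```text
clock: 12.48
eef_pos: [0.4761, 0.0032, 0.0198]
tool_rot: [-0.063, 0.967, 0.015, 0.248]
ft_force: [-0.1, -0.4, 0.1]
grip_width: 0.0428
```

```bash
python3 - <<'E'
from h import *
q=[.5626,.0174,.131]; f=np.array([np.cos(.131),np.sin(.131)])
need(np.r_[q[:2]-f*.06,.02],toolR(.131+np.pi,-.5))
print(bot.get_obs()['joint_pos'].round(2))
check('4',[.5626,.0174,.131])
A=np.load('/tmp/scene4.npz')['im'][110:310,220:420]; B=np.load('/tmp/side4.npz')['im'][100:300,220:420]
cv2.imwrite('pics/pair4.png',cv2.resize(np.hstack([A,B])[:,:,::-1],(800,400),interpolation=cv2.INTER_CUBIC))
E
```

```text
t 12.48 pos [0.4761 0.0032 0.0198] F [-0.1 -0.4  0.1] w 0.043
rotvec tool [-0.003  0.001 -0.   ] shift cm in goal axes [-2.43  0.28  1.31] in now axes [-2.43  0.28  1.31]
[-0.05  0.21 -0.9  -0.04  0.08 -0.15]
crate [0.5625 0.0176 0.1335] 1151 bay [-2.01e-01  1.00e-04  2.50e-03]
crate [0.5628 0.0172 0.135 ] 731 bay [-0.2008 -0.0004  0.004 ]
crate [0.5618 0.018  0.1321] 420 bay [-0.2017  0.0005  0.0011]
tcp in crate [[-0.085 -0.003]] toolyaw-crate -3.145 z 0.0221 F [0.9 0.2 0.7] t 12.5833
```

View pics/pair4.png

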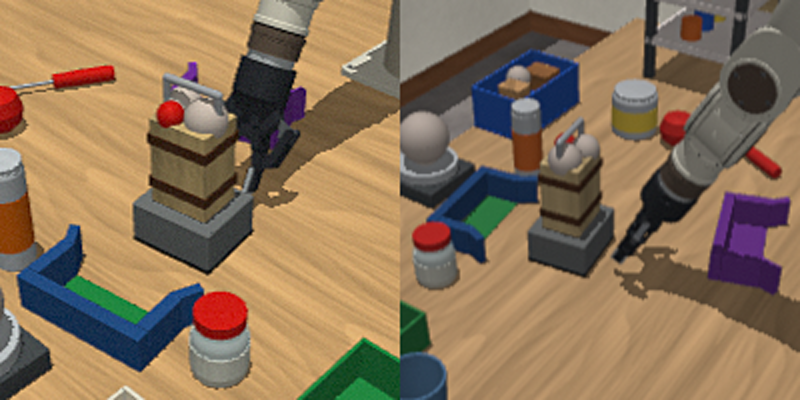

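Left (scene): the crate is undisturbed with the fingers behind its near face. Right (side): the fingertips at (620,255) are low and the hand leans away from the plywood. Now I approach and push.

Call:
play_rows(
  moves=[
    [0, [-0.44, 0.1, 0.24], [0, 0, 0]],
    [0, [-0.44, 0.1, 0.24], [0, 0, 0]],
    [0, [-0.44, 0.1, 0.24], [0, 0, 0]],
    [0, [-0.44, 0, 0.24], [0, 0, 0]],
    [0, [-0.22, 0, 0.12], [0, 0, 0]],
    [0, [-0.18, 0, 0.1], [0, 0, 0]],
    [0, [-0.18, 0, 0.1], [0, 0, 0]],
    [0, [-0.18, 0, 0.1], [0, 0, 0]],
    [0, [-0.18, 0, 0.1], [0, 0, 0]],
    [0, [0, 0, 0], [0, 0, 0]],
  ],
)

```text
clock: 13.42
eef_pos: [0.5062, 0.0107, 0.0202]
tool_rot: [-0.063, 0.967, 0.015, 0.248]
ft_force: [-6.0, -0.1, 4.0]
grip_width: 0.0427
```

Call:
play_rows(
  moves=[
    [0, [-0.22, 0, 0.12], [0, 0, 0]],
    [0, [-0.22, 0, 0.12], [0, 0, 0]],
    [0, [-0.22, 0, 0.12], [0, 0, 0]],
    [0, [-0.22, 0, 0.12], [0, 0, 0]],
    [0, [-0.22, 0, 0.12], [0, 0, 0]],
    [0, [-0.22, 0, 0.12], [0, 0, 0]],
    [0, [-0.22, 0, 0.12], [0, 0, 0]],
    [0, [-0.22, 0, 0.12], [0, 0, 0]],
    [0, [-0.22, 0, 0.12], [0, 0, 0]],
    [0, [-0.22, 0, 0.12], [0, 0, 0]],
    [0, [-0.22, 0, 0.12], [0, 0, 0]],
    [0, [-0.22, 0, 0.12], [0, 0, 0]],
  ],
)

```text
clock: 14.42
eef_pos: [0.5348, 0.0144, 0.0197]
tool_rot: [-0.063, 0.967, 0.015, 0.247]
ft_force: [-7.4, -0.5, 4.4]
grip_width: 0.0426
```

```bash
python3 - <<'E'
from h import *
check('5',[.58,.02,.131])
E
```

```text
crate [0.5916 0.0212 0.1264] 1104 bay [-0.1717 -0.0002 -0.0046]
crate [0.5916 0.0208 0.1269] 745 bay [-0.1717 -0.0006 -0.0041]
crate [0.5915 0.0217 0.1279] 359 bay [-0.1717  0.0003 -0.0031]
tcp in crate [[-0.0564  0.0004]] toolyaw-crate -3.138 z 0.0199 F [-4.  -1.1 -1.2] t 14.5167
```

Call:
play_rows(
  moves=[
    [0, [-0.22, 0, 0.12], [0, 0, 0]],
    [0, [-0.26, 0, 0.14], [0, 0, 0]],
    [0, [-0.26, 0, 0.14], [0, 0, 0]],
    [0, [-0.26, 0, 0.14], [0, 0, 0]],
    [0, [-0.26, 0, 0.14], [0, 0, 0]],
    [0, [-0.26, 0, 0.14], [0, 0, 0]],
    [0, [-0.26, 0, 0.14], [0, 0, 0]],
    [0, [-0.26, 0, 0.14], [0, 0, 0]],
    [0, [-0.26, 0, 0.14], [0, 0, 0]],
    [0, [-0.26, 0, 0.14], [0, 0, 0]],
    [0, [-0.26, 0, 0.14], [0, 0, 0]],
    [0, [-0.26, 0, 0.14], [0, 0, 0]],
  ],
)

```text
clock: 15.52
eef_pos: [0.5733, 0.0192, 0.0221]
tool_rot: [-0.064, 0.966, 0.014, 0.25]
ft_force: [-3.1, 0.1, -2.7]
grip_width: 0.0426
```

Call:
play_rows(
  moves=[
    [0, [-0.26, 0, 0.14], [0, 0, 0]],
    [0, [-0.26, 0, 0.14], [0, 0, 0]],
    [0, [-0.26, 0, 0.14], [0, 0, 0]],
    [0, [-0.26, 0, 0.14], [0, 0, 0]],
    [0, [-0.26, 0, 0.14], [0, 0, 0]],
    [0, [-0.26, 0, 0.14], [0, 0, 0]],
    [0, [-0.26, 0, 0.14], [0, 0, 0]],
    [0, [-0.26, 0, 0.14], [0, 0, 0]],
    [0, [-0.26, 0, 0.14], [0, 0, 0]],
    [0, [-0.26, 0, 0.14], [0, 0, 0]],
  ],
)

```text
clock: 16.35
eef_pos: [0.6026, 0.023, 0.0225]
tool_rot: [-0.064, 0.966, 0.015, 0.25]
ft_force: [-2.9, -0.5, -2.6]
grip_width: 0.0426
```

```bash
python3 - <<'E'
from h import *
check('6',[.656,.03,.131])
E
```

```text
crate [0.6594 0.0297 0.1303] 1037 bay [-0.1034 -0.0006 -0.0007]
crate [0.6595 0.0295 0.1303] 725 bay [-0.1033 -0.0008 -0.0007]
crate [0.6595 0.0301 0.1314] 312 bay [-0.1032 -0.0002  0.0004]
tcp in crate [[-0.0563  0.0007]] toolyaw-crate -3.141 z 0.023 F [-2.2  0.7 -2.1] t 16.45
```

Call:
play_rows(
  moves=[
    [0, [-0.26, 0, 0.15], [0, 0, 0]],
    [0, [-0.26, 0, 0.15], [0, 0, 0]],
    [0, [-0.26, 0, 0.15], [0, 0, 0]],
    [0, [-0.26, 0, 0.15], [0, 0, 0]],
    [0, [-0.26, 0, 0.15], [0, 0, 0]],
    [0, [-0.26, 0, 0.15], [0, 0, 0]],
    [0, [-0.26, 0, 0.15], [0, 0, 0]],
    [0, [-0.26, 0, 0.15], [0, 0, 0]],
    [0, [-0.26, 0, 0.15], [0, 0, 0]],
    [0, [-0.26, 0, 0.15], [0, 0, 0]],
    [0, [-0.26, 0, 0.15], [0, 0, 0]],
    [0, [-0.26, 0, 0.15], [0, 0, 0]],
  ],
)

```text
clock: 17.45
eef_pos: [0.6383, 0.0276, 0.0228]
tool_rot: [-0.063, 0.966, 0.014, 0.251]
ft_force: [-7.6, -0.7, 4.5]
grip_width: 0.043
```

Call:
play_rows(
  moves=[
    [0, [-0.17, 0, 0.1], [0, 0, 0]],
    [0, [-0.17, 0, 0.1], [0, 0, 0]],
    [0, [-0.17, 0, 0.1], [0, 0, 0]],
    [0, [-0.17, 0, 0.1], [0, 0, 0]],
    [0, [0, 0, 0], [0, 0, 0]],
  ],
)

```text
clock: 17.87
eef_pos: [0.6467, 0.0287, 0.0228]
tool_rot: [-0.063, 0.966, 0.014, 0.251]
ft_force: [-5.0, -0.6, 1.1]
grip_width: 0.0426
```

```bash
python3 - <<'E'
from h import *
check('7',[.702,.036,.131])
E
```

```text
crate [0.7031 0.0352 0.1282] 614 bay [-0.0593 -0.0009 -0.0028]
crate [0.7034 0.035  0.1277] 390 bay [-0.059  -0.0011 -0.0033]
crate [0.7024 0.0355 0.1241] 224 bay [-0.06   -0.0005 -0.0069]
tcp in crate [[-0.0567  0.0008]] toolyaw-crate -3.139 z 0.0228 F [-4.8 -0.5  2.7] t 17.9667
```

Call:
play_rows(
  moves=[
    [0, [-0.09, 0, 0.05], [0, 0, 0]],
    [0, [-0.09, 0, 0.05], [0, 0, 0]],
    [0, [-0.09, 0, 0.05], [0, 0, 0]],
    [0, [-0.09, 0, 0.05], [0, 0, 0]],
    [0, [-0.09, 0, 0.05], [0, 0, 0]],
    [0, [0, 0, 0], [0, 0, 0]],
  ],
)

```text
clock: 18.47
eef_pos: [0.6514, 0.0293, 0.0227]
tool_rot: [-0.063, 0.966, 0.014, 0.251]
ft_force: [-6.5, -1.6, 4.1]
grip_width: 0.0429
```

Call:
play_rows(
  moves=[
    [0, [-0.09, 0, 0.05], [0, 0, 0]],
    [0, [-0.09, 0, 0.05], [0, 0, 0]],
    [0, [-0.09, 0, 0.05], [0, 0, 0]],
    [0, [0, 0, 0], [0, 0, 0]],
  ],
)

```text
clock: 18.8
eef_pos: [0.6545, 0.0297, 0.0227]
tool_rot: [-0.063, 0.966, 0.014, 0.251]
ft_force: [-6.2, -0.4, 4.4]
grip_width: 0.0427
```

```bash
python3 - <<'E'
from h import *
check('8',[.711,.037,.131])
E
```

```text
crate [0.7106 0.0362 0.1236] 472 bay [-0.0518 -0.0008 -0.0074]
crate [0.7109 0.0359 0.1292] 253 bay [-0.0515 -0.0012 -0.0018]
crate [0.71   0.0365 0.1142] 219 bay [-0.0523 -0.0005 -0.0168]
tcp in crate [[-0.0566  0.0005]] toolyaw-crate -3.135 z 0.0227 F [-7.1 -0.5  3.6] t 18.9
```

Not against the stop yet (force still about 6 N), so I creep on until the force rises.

Call:
play_rows(
  moves=[
    [0, [-0.09, 0, 0.05], [0, 0, 0]],
    [0, [-0.09, 0, 0.05], [0, 0, 0]],
    [0, [0, 0, 0], [0, 0, 0]],
  ],
)

```text
clock: 19.15
eef_pos: [0.655, 0.0298, 0.0221]
tool_rot: [-0.063, 0.966, 0.014, 0.249]
ft_force: [-12.1, -1.3, 8.0]
grip_width: 0.0429
```

The TCP has stalled and the force jumped to 12 N, so the base is against the stop. I back off.

Call:
play_rows(
  moves=[
    [0, [0.26, 0, -0.14], [0, 0, 0]],
    [0, [0.44, 0, -0.24], [0, 0, 0]],
    [0, [0.88, 0, -0.48], [0, 0, 0]],
    [0, [1.76, 0, -0.96], [0, 0, 0]],
    [0, [2.2, 0, -1.2], [0, 0, 0]],
    [0, [2.2, 0, -1.2], [0, 0, 0]],
    [0, [2.2, 0, -1.2], [0, 0, 0]],
    [0, [-0.96, 0, -1.76], [0, 0, 0]],
    [0, [-0.96, 0, -1.76], [0, 0, 0]],
    [0, [-0.96, 0, -1.76], [0, 0, 0]],
    [0, [0, 0, 0], [0, 0, 0]],
    [0, [0, 0, 0], [0, 0, 0]],
  ],
)

```text
clock: 20.15
eef_pos: [0.5462, 0.0155, 0.0841]
tool_rot: [-0.064, 0.965, 0.014, 0.253]
ft_force: [-0.1, 0.3, 0.4]
grip_width: 0.0429
```

```bash
python3 - <<'E'
from h import *
check('9',[.711,.037,.131])
A=np.load('/tmp/scene9.npz')['im'][90:340,180:430]; B=np.load('/tmp/side9.npz')['im'][90:340,180:430]
cv2.imwrite('pics/pair9.png',cv2.resize(np.hstack([A,B])[:,:,::-1],(800,400),interpolation=cv2.INTER_CUBIC))
# other things: change of the depth clouds' median centroids by colour window
W0,C0=clouds('0');W1,C1=clouds('9')
for n,x,y,r,zl in(('can',.745,-.108,.035,.1),('jar',.70,.19,.045,.05)):
    for i in(0,1):
        g=lambda P:P[(np.hypot(P[:,0]-x,P[:,1]-y)<r)&(P[:,2]>zl)]
        a,b=g(W0[i]),g(W1[i]); print(n,i,a.mean(0).round(4),b.mean(0).round(4),len(a),len(b))
E
```

```text
crate [0.711  0.0363 0.1264] 557 bay [-0.0513 -0.0008 -0.0046]
crate [0.7115 0.036  0.1313] 230 bay [-0.0509 -0.0012  0.0003]
crate [0.7108 0.037  0.1262] 327 bay [-0.0515 -0.0001 -0.0048]
tcp in crate [[-0.1687  0.0005]] toolyaw-crate -3.138 z 0.081 F [-0.5  0.  -0. ] t 20.25
can 0 [ 0.7512 -0.1006  0.1328] [ 0.7511 -0.1005  0.1328] 624 622
can 1 [ 0.7344 -0.1003  0.1327] [ 0.7333 -0.1007  0.1335] 269 262
jar 0 [0.7102 0.1955 0.075 ] [0.7101 0.1954 0.0751] 808 802
jar 1 [0.6914 0.1981 0.0751] [0.6914 0.1984 0.075 ] 364 371
```

View pics/pair9.png

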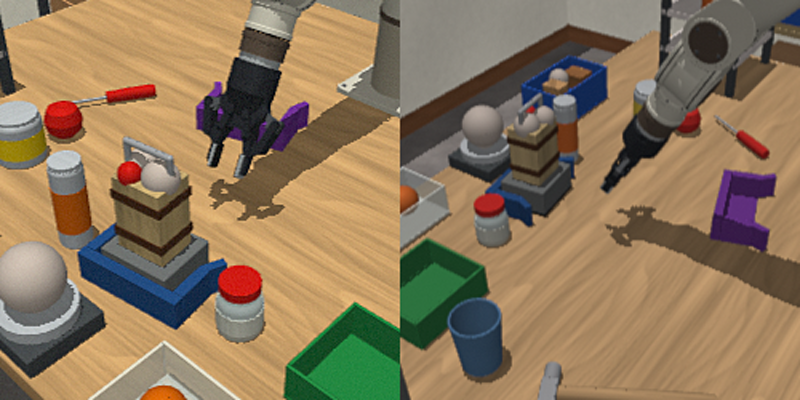

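The crate stands upright and square in the blue bay, scene (160,250) in the crop. The can (70,200), the jar (240,300) and the rest are where they were, and the arm is clear. Handing in.

```bash
python3 -c "
from workcell import bot; print(bot.job_done())"
```

```text
the job is handed in; nothing more can be done
None
```

The crate is parked in the blue bay and the job is handed in, at about 20 s of the 64 s allowed.

**How:** I pushed low on the base's right face to bring the crate square with the bay and onto its centre line. Then I pushed its near face straight in until the tool stalled and the force rose from about 6 N to 12 N. The hand leaned away from the plywood throughout, and then backed off and rose.

**Last checks:** The final depth fit, in the bay's frame, was taken after the arm had backed off:

| Measure | Result | Allowed |
|---|---|---|
| x | −51 mm | −60 to −40 mm |
| y | −1 mm | ±16 mm |
| yaw | −0.005 rad | under 0.1 rad |

- **Camera agreement:** the two cameras agreed to about 1 mm and 0.005 rad on this fit. One earlier fit, while the crate was partly hidden, differed by 0.015 rad in yaw.
- **Other things:** the spray can and glue jar measured within about 1 mm of where they started. The paint tub, apple, screwdriver, green tray, brush pot and mallet I judged only from the pictures, where they look unmoved.
- **Tipping:** the crate looks upright in the last picture, but I did not measure its tilt separately.
- **Clear:** the wrist force was back to about zero.

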